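# Find the loose post of the mask-drying rack

### The job

One of the three posts on the mask-drying rack has come loose in its socket, and they all look alike: wiggle them gently to feel which one has play, rocking the loose one over to its stop while it is still in its socket, then draw it out and stand it in the plywood repair holder. Do not drag, lift or tip the rack, leave the firm posts seated and let the things around be.

Things in the scene. Friction and masses are not known exactly. Their poses are not given: they have to be found in the camera images.
- rack: Drying rack of pale wood, loose on the table, 1.6 kg: plank 120 x 400 x 14 mm, on it a beam 60 x 370 mm, its top 70 mm above the table. Origin: centre of the underside; y along its length, z up. Posts at y = -125, 0, +125 mm. A firm post pushed at the grip point slides the rack lengthwise at 15 to 20 N, tips it across (along x) at 10 to 13 N; pulling it up lifts the whole rack.
- holder_floor (a point): Repair holder, a square plywood cup fixed to the table: opening 40 x 40 mm, walls 6 mm, rim 64 mm above the table, on a foot plate 110 x 90 x 6 mm. The point is the centre of the cup's inner floor, 6 mm above the table; x and y run along the walls, z up. A post stands in it with its square plate just above the rim.
- post_1_grip (a point): Post 1, at the rack's -y end: square wooden post, 0.22 kg. All three look alike. Point: grip place, centre of its 20 x 20 mm shaft, 115 mm above the post's underside, 129 mm above the table when seated; z up the post, x and y as the rack's. Shaft from 47 mm below to 28 mm above the point, then a 10 mm cork tip (top 167 mm above the table). At the shaft's foot a 44 x 44 x 6 mm plate, 6 mm over the beam, hides the socket.
- post_1_foot (a point): Underside centre of post 1, 115 mm below its grip point; 14 mm above the table when seated, in the socket (24 mm square foot). If firm, the grip point gives 1 to 3 mm, then resists, and the post cannot be drawn out. If loose (one of the three, any), it rocks 8 mm or more either way (about 0.1 rad) with under 1 N, rights itself when let go, and lifts out straight up, 60 mm to clear.
- post_2_grip (a point): Post 2, in the middle: square wooden post, 0.22 kg. All three look alike. Point: grip place, centre of its 20 x 20 mm shaft, 115 mm above the post's underside, 129 mm above the table when seated; z up the post, x and y as the rack's. Shaft from 47 mm below to 28 mm above the point, then a 10 mm cork tip (top 167 mm above the table). At the shaft's foot a 44 x 44 x 6 mm plate, 6 mm over the beam, hides the socket.
- post_2_foot (a point): Underside centre of post 2, 115 mm below its grip point; 14 mm above the table when seated, in the socket (24 mm square foot). If firm, the grip point gives 1 to 3 mm, then resists, and the post cannot be drawn out. If loose (one of the three, any), it rocks 8 mm or more either way (about 0.1 rad) with under 1 N, rights itself when let go, and lifts out straight up, 60 mm to clear.
- post_3_grip (a point): Post 3, at the rack's +y end: square wooden post, 0.22 kg. All three look alike. Point: grip place, centre of its 20 x 20 mm shaft, 115 mm above the post's underside, 129 mm above the table when seated; z up the post, x and y as the rack's. Shaft from 47 mm below to 28 mm above the point, then a 10 mm cork tip (top 167 mm above the table). At the shaft's foot a 44 x 44 x 6 mm plate, 6 mm over the beam, hides the socket.
- post_3_foot (a point): Underside centre of post 3, 115 mm below its grip point; 14 mm above the table when seated, in the socket (24 mm square foot). If firm, the grip point gives 1 to 3 mm, then resists, and the post cannot be drawn out. If loose (one of the three, any), it rocks 8 mm or more either way (about 0.1 rad) with under 1 N, rights itself when let go, and lifts out straight up, 60 mm to clear.
- drink_can: Bystander: aluminium drink can, 66 mm wide, 120 mm tall; origin at its underside.
- paint_tub: Bystander: white plastic paint tub, 110 mm wide, 85 mm tall; origin at its underside.
- paint_brush: Bystander: paint brush lying on the table, handle along its x; origin at its underside.
Mind the look-alikes: they are no part of the job. Leave any blue or green look-alike of the part that bears post_1_grip alone.

How it is judged:
By the outcome, as a careful person would: the job done as asked, in the order asked, and still so for the second after the job is handed in, with the robot touching nothing.
It also fails if it takes over 69 s, if anything falls off the work surface, if the arm or the gripper's body presses on something with over 40 N, if the wrist force passes 120 N, or if a joint passes its speed limit or range.

### The arm

A 7-joint arm with a two-finger parallel gripper is mounted at the origin on the work surface. World frame = base frame: x ahead of the robot, y to its left, z up, the work surface at z = 0. Lengths are in m, angles in rad, forces in N, time in s.
With the tool pointing down it reaches from about 0.4 to 0.85 m from the base axis. Payload 4.5 kg.
Tool frame: the origin (TCP) lies between the finger pads; the fingertips stand 19 mm ahead of it and the grasp point (between the pads) is the TCP (r.tips_ahead is the distance from the TCP to the fingertips, in m); z points along the fingers, y is the line along which they close (so a half turn about z gives the same grasp; the last joint's range is limited). The gripper opens to 88 mm and grips with 3 to 60 N. Pads are 18 mm wide; open, the fingers measure 123 mm over their backs; the gripper's body (75 mm by 187 mm) begins 45 mm behind the grasp point.
Start: joints at [1.366, 0.689, -0.195, 1.565, 0.157, 0.902, -0.215], TCP at [0.148, -0.607, 0.258] pointing down, gripper open.
Joint ranges: [-3.01, 3.01], [-0.46, 2.08], [-1.47, 1.51], [0.13, 2.56], [-1, 4.14], [0.04, 2.09], [-2.66, 2.66]. Speed limits (rad/s): [2.57, 2.57, 3.14, 3.14, 3.14, 3.14, 3.14].

### API

Orientations are given as a unit quaternion [x, y, z, w].
In Python, from plant import r, cams, models gives the robot as it stands. The module is installed in compiled form; this text tells all that it offers.
- The arm moves only by the tool jog_arm, never from a script. Its arguments are lists of equal length, an entry for each row: "turn": the turn, a rotation vector about the tool's x, y, z in rad, a list of three; "translation": the shift along the tool's x, y, z in m, a list of three; "grip": the closure, from 0 (fully open) to 1 (shut). In form: {"turn": [[ax, ay, az], ...], "translation": [[tx, ty, tz], ...], "grip": [grip, ...]}. A call has 1 to 20 rows; each row is the pose to reach, as a shift and turn from the pose commanded when the call began, along the tool's axes at that moment; what a row does not reach only later rows make up. A row lasts 1/8 s, in which the tool goes at most 62.5 mm and 10.7 degrees, less where a joint would pass 70% of its speed; a pose out of reach is approached as far as the arm can. A call with a gripper value outside its range is refused whole. The fingers move at their own pace and stop on an object; "force" is the grip in N (left out, the last holds). Time passes only in rows, so rows that repeat a pose let the fingers close. It gives the time, the measured TCP pose, the force, the opening and the grip force at its end, in the units of the state.
- r.get_state(): the state, without advancing time (a new reading comes with each control period).
- cams.snapshot(name): name is "side" or "top"; returns the picture (480x640x3 uint8, red, green, blue); there is no depth.
- cams.camera_params(name): a dict with "fx", "fy", "cx", "cy" (pixels), "k1" (the pictures are not rectified: a ray, as slopes to the right and down, at radius r is drawn at 1 + k1 r^2 times it, then the intrinsics apply), "eye" and "orientation" of the camera in the world. Camera axes: x right, y up, looking along -z (the intrinsics and any distortion apply to the point x, -y, -z); pixel columns grow to the right and rows downward; lengths in m; the calibration is good to about 2 mm. A picture is of the moment at which its call begins. camera_params takes no time and is no camera call.
- r.finish_job(): hands the job in; it is judged then, once.
Trained networks look in the newest picture that a camera, given by its name, has taken for a name from the list of things; names that differ only in an ending like _2 or _b are one class to them, and where a whole thing is asked for, a point or a joint stands for the part that bears it (a point fixed in the world has none). Each returns a list of dicts, best first, with "p" (0 to 1); they miss things now and then, are a little off and sometimes report something else, mostly with a low value. They report only what shows in the picture. A call takes as long as a camera call. They do not tell look-alikes from the thing itself.
- models.find_in(camera, name): "position" ([x, y, z] in m, in world coordinates, good to about 4 mm: the middle of the surface that is visible of it).
- models.masks_of(camera, name): "pixels" (480x640 bool, what is visible of it).
- models.place_of(camera, name): "position" ([x, y, z] in m, in world coordinates, good to about 4 mm: a listed point, or the origin of a listed thing).
The state is a dict: "clock": time; "q": joint angles; "qd": joint speeds; "joint_torque": joint torques, N m; "tool_pos": TCP position; "eef_rot": TCP orientation; "contact_force": force on the tool from outside, world axes, zero at the start; "moment": the same for the moment, N m; "opening": opening from 0.0 (shut) to 1.0 (fully open); "finger_force": force on a finger pad.
Only numpy, scipy, OpenCV 4.12 (cv2) and the standard library are available. Lean on these libraries where they do the work, as an engineer would, in place of code of your own. Each camera call takes 0.05 s, during which the arm holds its last target. There are 200 camera calls.

## Working session

There is one attempt and no reset: what is moved stays moved. The work goes in short steps, Python scripts to look and compute and a tool call to move; the robot and the scene stay as the last step left them, time stands still between calls to the robot, and variables do not carry over. Pictures are saved under pics/ and viewed, at most 10 in all, crops included, and the job is handed in when it is done.

Besides the shell and the picture viewer there is one more tool, called after "Call:" as name(argument=value, ...), one argument or row to a line, values as JSON. jog_arm: Moves the arm, as the interface text tells. Its arguments: {"type":"object","properties":{"turn":{"type":"array"},"translation":{"type":"array"},"grip":{"type":"array"},"force":{"type":"number"}},"required":["turn","translation","grip"]}

```bash
mkdir -p pics
cat > h.py <<'E'
import numpy as np, cv2
from scipy.spatial.transform import Rotation as R
from plant import r, cams, models
def proj(cam,P):
    c=cams.camera_params(cam); o=np.array(c["orientation"])
    M=R.from_quat(o).as_matrix() if o.size==4 else o
    p=(np.atleast_2d(P)-c["eye"])@M
    s=np.c_[p[:,0]/-p[:,2],-p[:,1]/-p[:,2]]; s=s*(1+c["k1"]*(s**2).sum(1,keepdims=True))
    return s*[c["fx"],c["fy"]]+[c["cx"],c["cy"]]
def ray_z(cam,uv,z):
    c=cams.camera_params(cam); M=R.from_quat(c["orientation"]).as_matrix()
    d=(np.array(uv,float)-[c["cx"],c["cy"]])/[c["fx"],c["fy"]]; s=d.copy()
    for _ in range(20): s=d/(1+c["k1"]*(s**2).sum())
    v=M@np.array([s[0],-s[1],-1.0]); e=np.array(c["eye"]); return e+v*(z-e[2])/v[2]
def save(cam,name):
    im=cams.snapshot(cam); cv2.imwrite(f"pics/{name}.png",im[:,:,::-1]); return im
E
python3 - <<'E'
from h import *
save("top","top0"); save("side","side0")
for c in ("top","side"):
    print(c,cams.camera_params(c))
    for n in ("rack","holder_floor","post_1_grip","post_1_foot","drink_can","paint_tub","paint_brush"):
        for d in models.place_of(c,n): print(c,n,np.round(d["position"],3),round(d["p"],2),proj(c,d["position"]).round(0)[0], [k for k in d if k not in("p","position")])
s=r.get_state(); print(s["clock"],s["tool_pos"],s["eef_rot"],s["contact_force"])
E
```

```text
top {'fx': 531.1620523967657, 'fy': 531.1620523967657, 'cx': 325.8925313584673, 'cy': 242.72550553854194, 'k1': -0.1379304578103166, 'eye': array([ 0.36965631, -0.072104  ,  1.05238488]), 'orientation': array([-0.07466742,  0.08088071,  0.72320463, -0.68180507])}
top rack [ 0.576  0.116 -0.   ] 0.88 [226. 263.] []
top holder_floor [ 0.508 -0.278  0.007] 0.86 [424. 284.] []
top holder_floor [0.573 0.117 0.   ] 0.27 [225. 264.] []
top post_1_grip [ 0.578 -0.152  0.116] 0.91 [362. 241.] []
top post_1_grip [ 0.602 -0.     0.127] 0.82 [277. 232.] []
top post_1_grip [ 0.373 -0.021  0.111] 0.59 [295. 361.] []
top post_1_foot [ 0.585 -0.155  0.001] 0.59 [359. 250.] []
top drink_can [ 0.776 -0.062  0.001] 0.87 [308. 164.] []
top paint_tub [ 0.716 -0.284  0.004] 0.84 [416. 185.] []
top paint_brush [ 0.498 -0.45  -0.001] 0.7 [506. 284.] []
side {'fx': 568.7107465831137, 'fy': 568.7107465831137, 'cx': 306.98119138082404, 'cy': 241.6585364243935, 'k1': -0.1102108945166243, 'eye': array([ 0.45445725, -1.2258286 ,  0.80035517]), 'orientation': array([ 0.49186903, -0.02712891, -0.05516847,  0.86849601])}
side rack [0.573 0.127 0.003] 0.56 [292. 236.] []
side holder_floor [ 0.508 -0.28   0.009] 0.72 [281. 331.] []
side post_1_grip [ 0.372 -0.031  0.112] 0.95 [214. 236.] []
side post_1_grip [0.6   0.001 0.13 ] 0.77 [306. 217.] []
side post_1_grip [ 0.583 -0.157  0.115] 0.55 [308. 257.] []
side post_1_foot [ 0.374 -0.028 -0.   ] 0.96 [219. 274.] []
side post_1_foot [ 0.579 -0.153  0.   ] 0.63 [306. 297.] []
side post_1_foot [ 0.502 -0.448 -0.007] 0.28 [285. 394.] []
side drink_can [ 0.782 -0.062  0.001] 0.68 [381. 269.] []
side paint_tub [ 0.715 -0.283 -0.001] 0.87 [375. 327.] []
side paint_brush [ 0.502 -0.45  -0.004] 0.98 [285. 394.] []
0.8 [ 0.1478725  -0.60726861  0.25776435] [9.92875809e-01 1.19153794e-01 1.09641298e-06 4.03083493e-05] [ 0.03496345 -0.13467677  0.27502184]
```

View pics/top0.png

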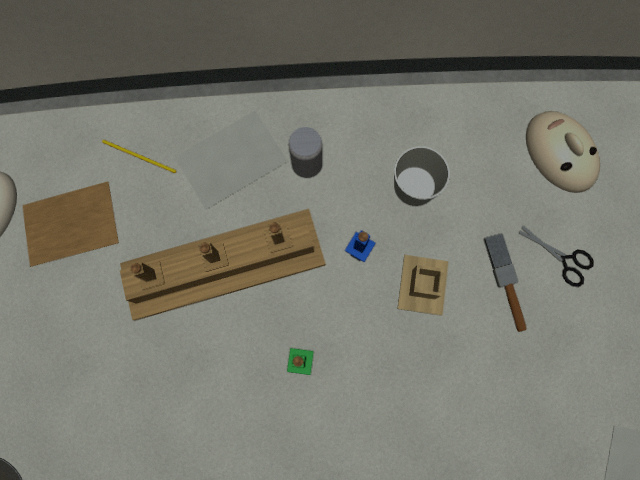

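View pics/side0.png

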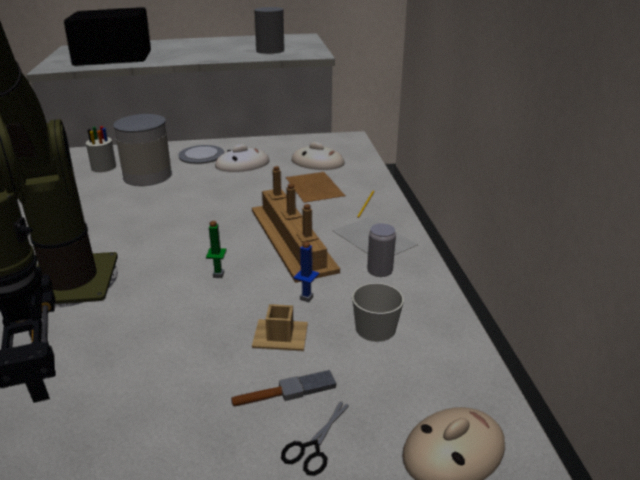

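Top view: the rack's three plain posts have their tips at about (276,229), (206,247) and (137,269). The possible mix-ups are the blue post at (361,242) and the green post at (299,361). I choose the three wooden ones standing on the beam, and I'll check them in a close crop.

Run:
```python
from h import *
im=cv2.imread("pics/top0.png")[200:325,115:335]; sd=cv2.imread("pics/side0.png")[150:285,240:350]
a=cv2.resize(im,None,fx=3.5,fy=3.5,interpolation=cv2.INTER_CUBIC)
cv2.imwrite("pics/crop0.png",cv2.convertScaleAbs(a,alpha=1.6))
b=cv2.resize(sd,None,fx=4.4,fy=4.4,interpolation=cv2.INTER_CUBIC)
t=cv2.imread("pics/top0.png")[245:325,390:460]; t=cv2.resize(t,None,fx=4,fy=4,interpolation=cv2.INTER_CUBIC)
o=np.zeros((594,780,3),np.uint8); o[:b.shape[0],:b.shape[1]]=b; o[:320,490:770]=t
cv2.imwrite("pics/crop1.png",cv2.convertScaleAbs(o,alpha=1.6))
for c in ("top","side"):
    for n in ("post_2_grip","post_3_foot"):
        for d in models.find_in(c,n): print(c,n,np.round(d["position"],3),round(d["p"],2),proj(c,d["position"]).round(0)[0])
```

```text
top post_2_grip [0.569 0.115 0.086] 0.81 [218. 258.]
top post_2_grip [ 0.518 -0.448  0.016] 0.52 [507. 273.]
top post_3_foot [0.542 0.234 0.086] 0.64 [155. 275.]
top post_3_foot [ 0.505 -0.276  0.006] 0.51 [423. 286.]
side post_2_grip [0.574 0.116 0.105] 0.69 [292. 205.]
side post_3_foot [0.547 0.233 0.11 ] 0.73 [278. 185.]
```

View pics/crop0.png

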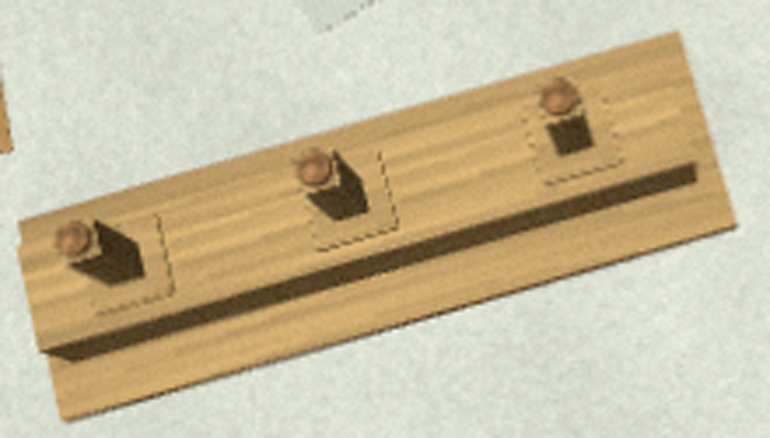

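View pics/crop1.png

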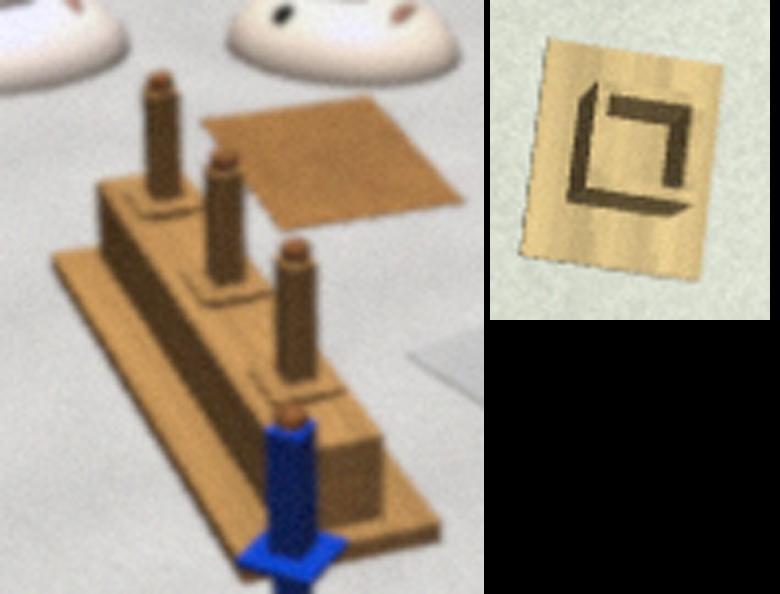

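The crops confirm three wooden posts on the beam, with cork tips at crop pixels (560,95), (316,166) and (74,238). The plank corners are (680,32), (736,227) and (62,420). The holder's foot-plate corners are also sharp, so I'll fit poses to all of these.

```bash
cat > fit.py <<'E'
from h import *
from scipy.optimize import least_squares
up=lambda L,s,o:(np.array(L,float)+.5)/s-.5+o
topT=up([(560,95),(316,166),(74,238),(680,32),(736,227),(62,420)],3.5,[115,200])
sideT=up([(295,245),(226,157),(160,80)],4.4,[240,150])
tips=[(0,y,.165) for y in(-.125,0,.125)]
LT=np.array(tips+[(.06,-.2,.014),(-.06,-.2,.014),(-.06,.2,.014)]); LS=np.array(tips)
W=lambda p,L:np.c_[L[:,:2]@R.from_euler('z',p[2]).as_matrix()[:2,:2].T+p[:2],L[:,2]]
def f(p): return np.r_[(proj("top",W(p,LT))-topT).ravel(),(proj("side",W(p,LS))-sideT).ravel()]
s=least_squares(f,[.575,.118,.2],loss="soft_l1"); print("rack",s.x.round(4)); print(f(s.x).reshape(-1,2).round(1).tolist())
print("grips",W(s.x,np.array([(0,y,.129) for y in(-.125,0,.125)])).round(4).tolist())
hp=up([(57,38),(232,65),(210,282),(30,257)],4,[390,245])
HL=np.array([(.055,.045,.006),(.055,-.045,.006),(-.055,-.045,.006),(-.055,.045,.006)])
g=lambda p:(proj("top",W(p,HL))-hp).ravel()
h=least_squares(g,[.508,-.278,0]); print("holder",h.x.round(4)); print(g(h.x).reshape(-1,2).round(1).tolist())
E
python3 fit.py
```

```text
rack [0.5722 0.1225 0.2274]
[[0.0, 0.6], [-0.1, 0.3], [-0.1, -0.3], [0.4, -0.6], [1.0, -0.6], [-0.0, -0.1], [-0.1, -0.9], [-0.7, -1.4], [0.0, -1.6]]
grips [[0.6004, 0.0007, 0.129], [0.5722, 0.1225, 0.129], [0.544, 0.2443, 0.129]]
holder [ 0.5071 -0.2764 -0.2074]
[[-0.1, 0.4], [0.1, 0.1], [-0.1, -0.1], [0.1, -0.3]]
```

```bash
cat >> h.py <<'E'
def rel(P,yaw=None):
    s=r.get_state(); Q=R.from_quat(s["eef_rot"]); t=Q.inv().apply(np.array(P)-s["tool_pos"])
    out=[t.round(4).tolist()]
    if yaw is not None:
        T=R.from_euler('z',yaw)*R.from_euler('x',np.pi); out.append((Q.inv()*T).as_rotvec().round(4).tolist())
    return out
E
python3 -c "
from h import *
print(rel([.6004,.0007,.23],.2274),rel([.6004,.0007,.131],.2274))"
```

```text
[[0.5835, -0.4837, 0.0277], [0.0001, 0.0, 0.0114]] [[0.5835, -0.4837, 0.1267], [0.0001, 0.0, 0.0114]]
```

Call:
jog_arm(
  turn=[
    [0,0,0.0114],
    [0,0,0.0114],
    [0,0,0.0114],
    [0,0,0.0114],
    [0,0,0.0114],
    [0,0,0.0114],
    [0,0,0.0114],
    [0,0,0.0114],
    [0,0,0.0114],
    [0,0,0.0114],
    [0,0,0.0114],
    [0,0,0.0114],
    [0,0,0.0114],
    [0,0,0.0114],
    [0,0,0.0114],
    [0,0,0.0114],
  ],
  translation=[
    [0.5835,-0.4837,0],
    [0.5835,-0.4837,0],
    [0.5835,-0.4837,0],
    [0.5835,-0.4837,0],
    [0.5835,-0.4837,0],
    [0.5835,-0.4837,0],
    [0.5835,-0.4837,0],
    [0.5835,-0.4837,0],
    [0.5835,-0.4837,0],
    [0.5835,-0.4837,0],
    [0.5835,-0.4837,0],
    [0.5835,-0.4837,0],
    [0.5835,-0.4837,0],
    [0.5835,-0.4837,0.028],
    [0.5835,-0.4837,0.028],
    [0.5835,-0.4837,0.028],
  ],
  grip=[0,0,0,0,0,0,0,0,0,0.2,0.3,0.3,0.3,0.3,0.3,0.3],
  force=4,
)

```text
clock: 3.0
tool_pos: [0.6004, -0.0003, 0.2304]
eef_rot: [0.994, 0.113, 0.0, 0.0]
contact_force: [-0.4, -0.0, -0.0]
opening: 0.704
finger_force: 0.0
```

Call:
jog_arm(
  turn=[
    [0,0,0],
    [0,0,0],
    [0,0,0],
    [0,0,0],
    [0,0,0],
    [0,0,0],
    [0,0,0],
    [0,0,0],
    [0,0,0],
  ],
  translation=[
    [0,-0.001,0.05],
    [0,-0.001,0.098],
    [0,-0.001,0.098],
    [0,-0.001,0.098],
    [0,-0.001,0.098],
    [0,-0.001,0.098],
    [0,-0.001,0.098],
    [0,-0.001,0.098],
    [0,-0.001,0.098],
  ],
  grip=[0.3,0.3,0.5,0.8,0.8,0.8,0.8,0.8,0.8],
  force=4,
)

```text
clock: 4.12
tool_pos: [0.6013, 0.0007, 0.1329]
eef_rot: [0.994, 0.113, 0.001, 0.001]
contact_force: [0.2, -1.6, 5.9]
opening: 0.228
finger_force: 4.0
```

Call:
jog_arm(
  turn=[
    [0,0,0],
    [0,0,0],
    [0,0,0],
  ],
  translation=[
    [0,0.0015,0],
    [0,0.003,0],
    [0,0.003,0],
  ],
  grip=[0.8,0.8,0.8],
)

```text
clock: 4.5
tool_pos: [0.6016, -0.0006, 0.1327]
eef_rot: [0.994, 0.114, 0.001, -0.0]
contact_force: [0.2, 0.7, 6.3]
opening: 0.228
finger_force: 4.0
```

Call:
jog_arm(
  turn=[
    [0,0,0],
    [0,0,0],
    [0,0,0],
    [0,0,0],
  ],
  translation=[
    [0,0.001,0],
    [0,0.002,0],
    [0,0.002,0],
    [0,0.002,0],
  ],
  grip=[0.8,0.8,0.8,0.8],
)

```text
clock: 5.0
tool_pos: [0.6019, -0.0015, 0.1326]
eef_rot: [0.993, 0.114, 0.001, -0.001]
contact_force: [-1.3, 1.5, 6.6]
opening: 0.227
finger_force: 4.0
```

Call:
jog_arm(
  turn=[
    [0,0,0],
    [0,0,0],
    [0,0,0],
    [0,0,0],
  ],
  translation=[
    [0,0.001,0],
    [0,0.003,0],
    [0,0.003,0],
    [0,0.003,0],
  ],
  grip=[0.8,0.8,0.8,0.8],
)

```text
clock: 5.5
tool_pos: [0.6025, -0.0045, 0.1326]
eef_rot: [0.993, 0.114, 0.001, -0.001]
contact_force: [0.4, 2.4, 5.3]
opening: 0.24
finger_force: 4.0
```

Call:
jog_arm(
  turn=[
    [0,0,0],
    [0,0,0],
    [0,0,0],
    [0,0,0],
  ],
  translation=[
    [0,-0.003,0],
    [0,-0.0065,0],
    [0,-0.0065,0],
    [0,-0.0065,0],
  ],
  grip=[0.8,0.8,0.8,0.8],
)

```text
clock: 6.0
tool_pos: [0.601, -0.0004, 0.132]
eef_rot: [0.994, 0.113, 0.001, 0.0]
contact_force: [1.2, -1.6, 3.5]
opening: 0.228
finger_force: 4.0
```

Call:
jog_arm(
  turn=[
    [0,0,0],
    [0,0,0],
    [0,0,0],
    [0,0,0],
  ],
  translation=[
    [0.002,0,0],
    [0.004,0,0],
    [0.004,0,0],
    [0.004,0,0],
  ],
  grip=[0.8,0.8,0.8,0.8],
)

```text
clock: 6.5
tool_pos: [0.604, 0.0004, 0.1317]
eef_rot: [0.994, 0.113, -0.001, 0.0]
contact_force: [-0.7, -1.7, 5.2]
opening: 0.226
finger_force: 4.0
```

Call:
jog_arm(
  turn=[
    [0,0,0],
    [0,0,0],
    [0,0,0],
    [0,0,0],
  ],
  translation=[
    [0.002,0,0],
    [0.003,0,0],
    [0.003,0,0],
    [0.003,0,0],
  ],
  grip=[0.8,0.8,0.8,0.8],
)

```text
clock: 7.0
tool_pos: [0.6071, 0.0016, 0.1315]
eef_rot: [0.994, 0.113, -0.0, 0.0]
contact_force: [-0.5, -1.8, 3.5]
opening: 0.228
finger_force: 4.0
```

Call:
jog_arm(
  turn=[
    [0,0,0],
    [0,0,0],
    [0,0,0],
    [0,0,0],
  ],
  translation=[
    [0.002,0,0],
    [0.004,0,0],
    [0.004,0,0],
    [0.004,0,0],
  ],
  grip=[0.8,0.8,0.8,0.8],
)

```text
clock: 7.5
tool_pos: [0.6111, 0.0028, 0.1315]
eef_rot: [0.994, 0.114, -0.0, -0.0]
contact_force: [-0.2, -1.4, 1.1]
opening: 0.228
finger_force: 4.0
```

Run:
```python
from h import *
im=save("side","side1"); a=cv2.imread("pics/side1.png")[150:300,220:400]
cv2.imwrite("pics/c2.png",cv2.convertScaleAbs(cv2.resize(a,None,fx=4,fy=4,interpolation=cv2.INTER_CUBIC),alpha=1.5))
s=r.get_state(); print(s["tool_pos"],s["contact_force"],s["moment"])
```

```text
[0.61111951 0.00280903 0.1315273 ] [-1.17752248 -2.23348143  0.04790296] [-0.44438886  0.09973752  0.02226341]
```

View pics/c2.png

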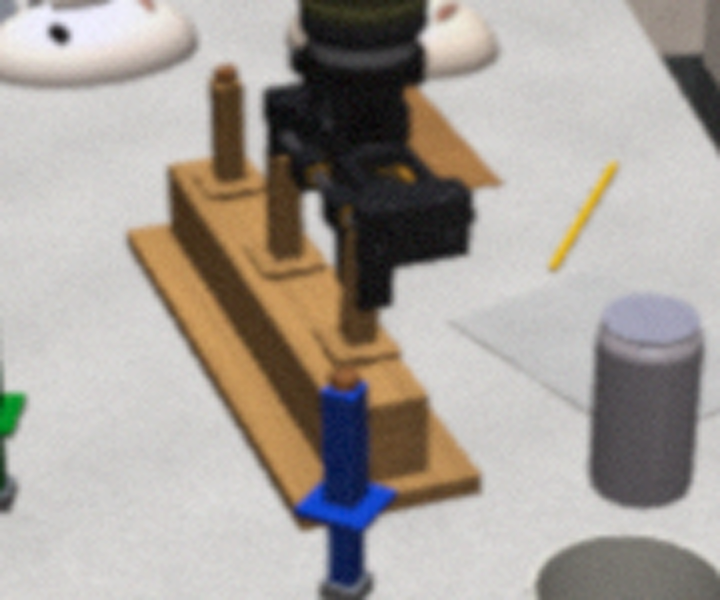

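The gripper is on post 1 and displaced about 10 mm in x. From this view I can't tell whether the post tilts or the pads slipped along it, so I'll compare before and after enlarged.

Run:
```python
from h import *
s=[cv2.imread(f"pics/side{i}.png")[200:250,285:330] for i in (0,1)]
cv2.imwrite("pics/c3.png",cv2.convertScaleAbs(cv2.resize(np.hstack(s),None,fx=8.5,fy=8.5,interpolation=cv2.INTER_CUBIC),alpha=2.2))
```

```text
(no output)
```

View pics/c3.png

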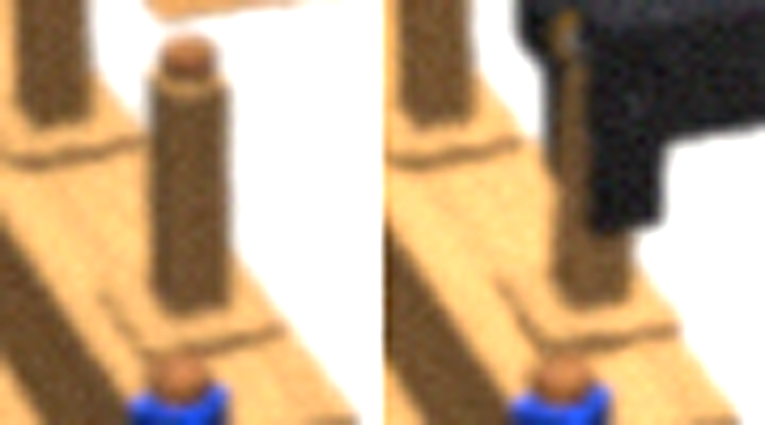

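The base of post 1's shaft shifted about 2.5 px (≈5–6 mm), while post 2 and the beam did not move, so post 1 is the loose one. I'll firm the grip a little and carry on to the stop.

Call:
jog_arm(
  turn=[
    [0,0,0],
    [0,0,0],
    [0,0,0],
    [0,0,0],
    [0,0,0],
  ],
  translation=[
    [0,0,0],
    [0.002,0,0],
    [0.003,0,0],
    [0.003,0,0],
    [0.003,0,0],
  ],
  grip=[0.8,0.8,0.8,0.8,0.8],
  force=10,
)

```text
clock: 8.18
tool_pos: [0.6135, 0.0034, 0.1315]
eef_rot: [0.994, 0.113, -0.001, 0.0]
contact_force: [-2.7, -1.7, 0.1]
opening: 0.226
finger_force: 10.0
```

Call:
jog_arm(
  turn=[
    [0,0,0],
    [0,0,0],
    [0,0,0],
    [0,0,0],
  ],
  translation=[
    [0.002,0,0],
    [0.003,0,0],
    [0.003,0,0],
    [0.003,0,0],
  ],
  grip=[0.8,0.8,0.8,0.8],
)

```text
clock: 8.68
tool_pos: [0.6154, 0.0038, 0.1314]
eef_rot: [0.994, 0.113, -0.002, 0.0]
contact_force: [-5.9, -1.5, 1.9]
opening: 0.222
finger_force: 10.0
```

Call:
jog_arm(
  turn=[
    [0,0,0],
    [0,0,0],
    [0,0,0],
    [0,0,0],
    [0,0,0],
    [0,0,0],
    [0,0,0],
    [0,0,0],
  ],
  translation=[
    [-0.004,0,0],
    [-0.008,0,0],
    [-0.012,0,0],
    [-0.016,0,0],
    [-0.02,0,0],
    [-0.023,0,0],
    [-0.023,0,0],
    [-0.023,0,0],
  ],
  grip=[0.8,0.8,0.8,0.8,0.8,0.8,0.8,0.8],
)

```text
clock: 9.68
tool_pos: [0.5943, -0.0011, 0.1316]
eef_rot: [0.994, 0.113, -0.0, 0.0]
contact_force: [1.4, -0.3, -0.1]
opening: 0.227
finger_force: 10.0
```

Call:
jog_arm(
  turn=[
    [0,0,0],
    [0,0,0],
    [0,0,0],
    [0,0,0],
  ],
  translation=[
    [-0.002,0,0],
    [-0.004,0,0],
    [-0.004,0,0],
    [-0.004,0,0],
  ],
  grip=[0.8,0.8,0.8,0.8],
)

```text
clock: 10.18
tool_pos: [0.5906, -0.002, 0.1317]
eef_rot: [0.994, 0.113, -0.0, 0.0]
contact_force: [2.4, 1.0, 0.2]
opening: 0.228
finger_force: 10.0
```

Call:
jog_arm(
  turn=[
    [0,0,0],
    [0,0,0],
    [0,0,0],
    [0,0,0],
  ],
  translation=[
    [-0.002,0,0],
    [-0.004,0,0],
    [-0.004,0,0],
    [-0.004,0,0],
  ],
  grip=[0.8,0.8,0.8,0.8],
)

```text
clock: 10.68
tool_pos: [0.5881, -0.0026, 0.1318]
eef_rot: [0.994, 0.114, 0.001, -0.0]
contact_force: [4.6, 0.5, -3.2]
opening: 0.224
finger_force: 10.0
```

Run:
```python
from h import *
save("side","side2"); save("top","top2")
s=[cv2.imread(f"pics/side{i}.png")[195:250,280:332] for i in (0,2)]
cv2.imwrite("pics/c4.png",cv2.convertScaleAbs(cv2.resize(np.hstack(s),None,fx=7.5,fy=7.5,interpolation=cv2.INTER_CUBIC),alpha=2.2))
```

```text
(no output)
```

View pics/c4.png

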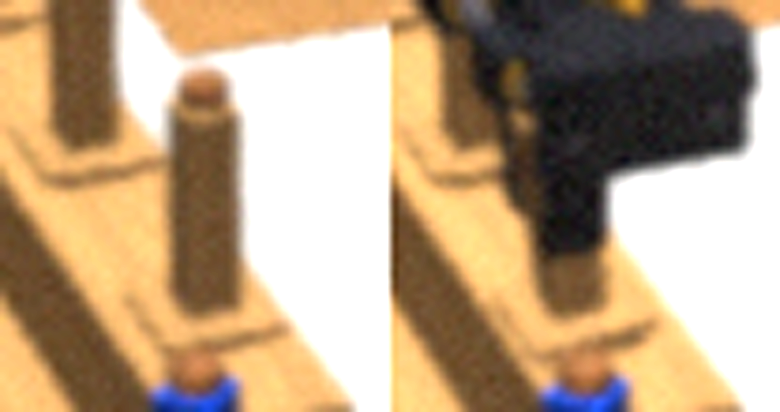

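Post 1's foot moved about −7 mm at the plate on this side, so it rocks to its stop both ways (grip travel 0.588–0.615 m). I'll centre it, let it right itself, regrip and draw it out.

Call:
jog_arm(
  turn=[
    [0,0,0],
    [0,0,0],
    [0,0,0],
    [0,0,0],
    [0,0,0],
    [0,0,0],
    [0,0,0],
    [0,0,0],
    [0,0,0],
    [0,0,0],
    [0,0,0],
    [0,0,0],
    [0,0,0],
  ],
  translation=[
    [0.004,0,0],
    [0.008,0,0],
    [0.012,0,0],
    [0.0148,0,0],
    [0.0148,0,0],
    [0.0148,0,0],
    [0.0148,0,0],
    [0.0148,0,0],
    [0.0148,0,0],
    [0.0148,0,0],
    [0.0148,0,0],
    [0.0148,0,0],
    [0.0148,0,0],
  ],
  grip=[0.8,0.8,0.8,0.8,0.8,0.6,0.6,0.6,0.6,0.6,0.6,0.6,0.6],
  force=10,
)

```text
clock: 12.4
tool_pos: [0.6013, 0.0004, 0.1317]
eef_rot: [0.994, 0.113, 0.0, 0.0]
contact_force: [-0.5, 0.3, -0.1]
opening: 0.399
finger_force: 0.0
```

Call:
jog_arm(
  turn=[
    [0,0,0],
    [0,0,0],
    [0,0,0],
    [0,0,0],
    [0,0,0],
    [0,0,0],
    [0,0,0],
    [0,0,0],
    [0,0,0],
    [0,0,0],
  ],
  translation=[
    [0,0,0],
    [0,0,0],
    [0,0,0],
    [0,0,0],
    [0,0,0],
    [0,0,-0.003],
    [0,0,-0.006],
    [0,0,-0.01],
    [0,0,-0.01],
    [0,0,-0.01],
  ],
  grip=[0.7,0.8,0.8,0.8,0.8,0.8,0.8,0.8,0.8,0.8],
  force=20,
)

```text
clock: 13.65
tool_pos: [0.6013, 0.0004, 0.1417]
eef_rot: [0.994, 0.113, 0.0, 0.0]
contact_force: [-0.5, 0.7, -2.1]
opening: 0.223
finger_force: 20.0
```

```bash
python3 -c "
from h import *
print(rel([.5071,-.2764,.31],-.2074))"
```

```text
[[-0.1542, 0.2484, -0.1683], [0.0001, -0.0001, 0.4348]]
```

Call:
jog_arm(
  turn=[
    [0,0,0],
    [0,0,0],
    [0,0,0],
    [0,0,0],
    [0,0,0],
    [0,0,0],
    [0,0,0],
    [0,0,0],
  ],
  translation=[
    [0,0,-0.02],
    [0,0,-0.04],
    [0,0,-0.065],
    [0,0,-0.09],
    [0,0,-0.13],
    [0,0,-0.168],
    [0,0,-0.168],
    [0,0,-0.168],
  ],
  grip=[0.8,0.8,0.8,0.8,0.8,0.8,0.8,0.8],
)

```text
clock: 14.65
tool_pos: [0.6004, 0.0003, 0.3085]
eef_rot: [0.994, 0.114, -0.001, 0.0]
contact_force: [0.1, 0.1, -2.7]
opening: 0.227
finger_force: 20.0
```

Lifted clear. Next I'll travel over the holder and turn to match it.

Call:
jog_arm(
  turn=[
    [0,0,0.07],
    [0,0,0.14],
    [0,0,0.22],
    [0,0,0.29],
    [0,0,0.36],
    [0,0,0.4348],
    [0,0,0.4348],
    [0,0,0.4348],
    [0,0,0.4348],
    [0,0,0.4348],
  ],
  translation=[
    [-0.022,0.035,0],
    [-0.044,0.071,0],
    [-0.066,0.106,0],
    [-0.088,0.142,0],
    [-0.11,0.177,0],
    [-0.132,0.213,0],
    [-0.1542,0.2484,0],
    [-0.1542,0.2484,0],
    [-0.1542,0.2484,0],
    [-0.1542,0.2484,0],
  ],
  grip=[0.8,0.8,0.8,0.8,0.8,0.8,0.8,0.8,0.8,0.8],
)

```text
clock: 15.9
tool_pos: [0.5075, -0.2745, 0.309]
eef_rot: [0.995, -0.102, -0.001, -0.001]
contact_force: [-0.7, -0.1, -2.3]
opening: 0.226
finger_force: 20.0
```

Run:
```python
from h import *
print(rel([.5071,-.2764,.19],-.2074))
a=save("side","side3"); a=cv2.imread("pics/side3.png")[180:380,180:400]
cv2.imwrite("pics/c5.png",cv2.convertScaleAbs(cv2.resize(a,None,fx=3,fy=3,interpolation=cv2.INTER_CUBIC),alpha=1.8))
for n in ("post_1_foot","post_1_grip"):
  for d in models.place_of("side",n): print(n,np.round(d["position"],3),round(d["p"],2),proj("side",d["position"]).round(0)[0])
```

```text
[[0.0002, 0.002, 0.119], [-0.0013, 0.0012, 0.0026]]
post_1_foot [ 0.371 -0.029  0.004] 0.82 [218. 273.]
post_1_foot [ 0.579 -0.154 -0.001] 0.62 [306. 297.]
post_1_foot [ 0.498 -0.448 -0.002] 0.62 [283. 392.]
post_1_foot [ 0.506 -0.272  0.189] 0.57 [276. 259.]
post_1_grip [ 0.372 -0.029  0.108] 0.7 [214. 237.]
post_1_grip [ 0.511 -0.273  0.308] 0.69 [277. 206.]
post_1_grip [ 0.58  -0.157  0.117] 0.59 [306. 256.]
```

View pics/c5.png

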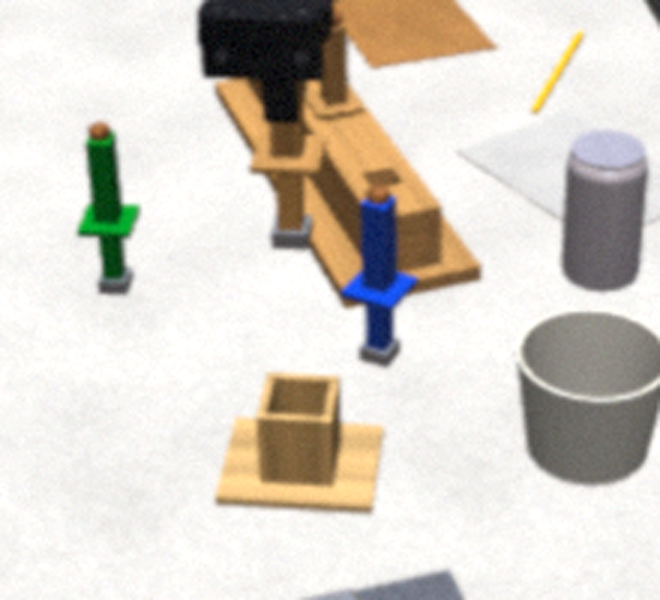

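Call:
jog_arm(
  turn=[
    [0,0,0],
    [0,0,0],
    [0,0,0],
    [0,0,0],
    [0,0,0],
    [0,0,0],
  ],
  translation=[
    [0,0.001,0.04],
    [0,0.001,0.08],
    [0,0.0015,0.11],
    [0,0.0015,0.115],
    [0,0.0015,0.115],
    [0,0.0015,0.115],
  ],
  grip=[0.8,0.8,0.8,0.8,0.8,0.8],
)

```text
clock: 16.8
tool_pos: [0.5077, -0.2782, 0.1962]
eef_rot: [0.995, -0.103, 0.001, 0.001]
contact_force: [-0.5, -0.1, -2.0]
opening: 0.227
finger_force: 20.0
```

Run:
```python
from h import *
print(rel([.5071,-.2764,.126],-.2074))
a=save("side","side4"); a=cv2.imread("pics/side4.png")[250:360,230:330]
b=save("top","top4"); b=cv2.imread("pics/top4.png")[245:325,380:460]
o=np.zeros((550,780,3),np.uint8); a=cv2.resize(a,None,fx=5,fy=5,interpolation=cv2.INTER_CUBIC); b=cv2.resize(b,None,fx=3.4,fy=3.4,interpolation=cv2.INTER_CUBIC)
o[:550,:500]=a; o[:272,505:777]=b
cv2.imwrite("pics/c6.png",cv2.convertScaleAbs(o,alpha=1.8))
```

```text
[[-0.0012, -0.0017, 0.0702], [0.0007, -0.0029, 0.0001]]
```

View pics/c6.png

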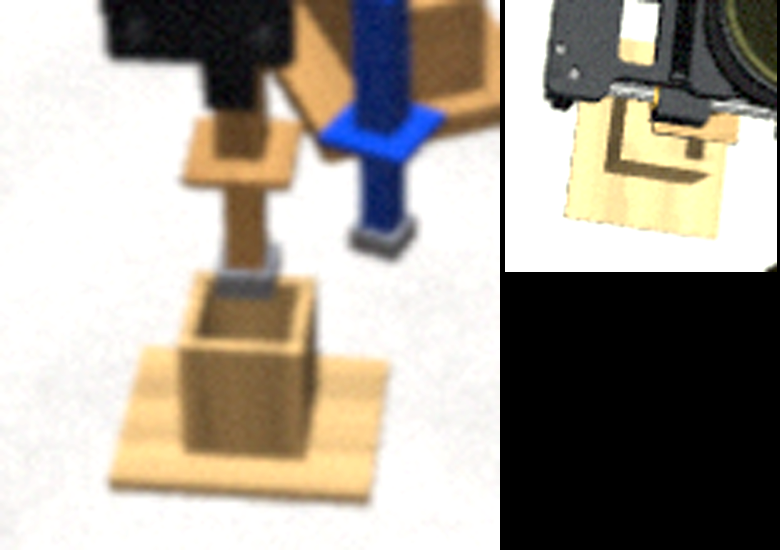

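The foot at crop (248,285) hangs upright over the cup opening, whose centre is about (250,312). That fits with it still being about 14 mm above the rim.

Call:
jog_arm(
  turn=[
    [0,0,0],
    [0,0,0],
    [0,0,0],
    [0,0,0],
    [0,0,0],
    [0,0,0],
    [0,0,0],
  ],
  translation=[
    [-0.001,-0.001,0.01],
    [-0.001,-0.0012,0.02],
    [-0.001,-0.0012,0.035],
    [-0.001,-0.0012,0.05],
    [-0.001,-0.0012,0.062],
    [-0.001,-0.0012,0.07],
    [-0.001,-0.0012,0.07],
  ],
  grip=[0.8,0.8,0.8,0.8,0.8,0.8,0.8],
)

```text
clock: 17.77
tool_pos: [0.5061, -0.2765, 0.1243]
eef_rot: [0.995, -0.104, -0.0, -0.0]
contact_force: [-0.2, -0.1, -2.5]
opening: 0.226
finger_force: 20.0
```

Call:
jog_arm(
  turn=[
    [0,0,0],
    [0,0,0],
    [0,0,0],
    [0,0,0],
  ],
  translation=[
    [0,0,0.001],
    [0,0,0.002],
    [0,0,0.002],
    [0,0,0.002],
  ],
  grip=[0.8,0.8,0.8,0.8],
  force=10,
)

```text
clock: 18.27
tool_pos: [0.5062, -0.2766, 0.1233]
eef_rot: [0.995, -0.104, 0.0, 0.0]
contact_force: [-1.1, 1.1, 5.7]
opening: 0.226
finger_force: 10.0
```

It's on the floor now (force changed from −2.5 to +5.7 N). I'll release and go straight up.

Call:
jog_arm(
  turn=[
    [0,0,0],
    [0,0,0],
    [0,0,0],
    [0,0,0],
    [0,0,0],
    [0,0,0],
    [0,0,0],
    [0,0,0],
    [0,0,0],
    [0,0,0],
    [0,0,0],
    [0,0,0],
    [0,0,0],
    [0,0,0],
  ],
  translation=[
    [0,0,-0.001],
    [0,0,-0.001],
    [0,0,-0.001],
    [0,0,-0.001],
    [0,0,-0.001],
    [0,0,-0.001],
    [0,0,-0.02],
    [0,0,-0.04],
    [0,0,-0.07],
    [0,0,-0.1],
    [0,0,-0.14],
    [0,0,-0.16],
    [0,0,-0.16],
    [0,0,-0.16],
  ],
  grip=[0.5,0.3,0.3,0.3,0.3,0.3,0.3,0.3,0.3,0.3,0.3,0.3,0.3,0.3],
)

```text
clock: 20.02
tool_pos: [0.5054, -0.2761, 0.2817]
eef_rot: [0.995, -0.103, -0.001, -0.0]
contact_force: [0.2, 0.1, -0.9]
opening: 0.7
finger_force: 0.0
```

Run:
```python
from h import *
save("side","side5"); a=cv2.imread("pics/side5.png")[150:370,180:440]
cv2.imwrite("pics/c7.png",cv2.convertScaleAbs(cv2.resize(a,None,fx=2.7,fy=2.7,interpolation=cv2.INTER_CUBIC),alpha=1.8))
for n in ("post_1_foot","post_1_grip","rack"):
  for d in models.place_of("side",n): print(n,np.round(d["position"],3),round(d["p"],2))
```

```text
post_1_foot [ 0.578 -0.159  0.003] 0.89
post_1_foot [ 0.37  -0.027  0.003] 0.67
post_1_grip [ 0.373 -0.03   0.112] 0.98
post_1_grip [ 0.509 -0.273  0.118] 0.94
post_1_grip [ 0.584 -0.155  0.115] 0.81
rack [0.572 0.122 0.001] 0.73
rack [ 0.776 -0.061 -0.003] 0.57
```

View pics/c7.png

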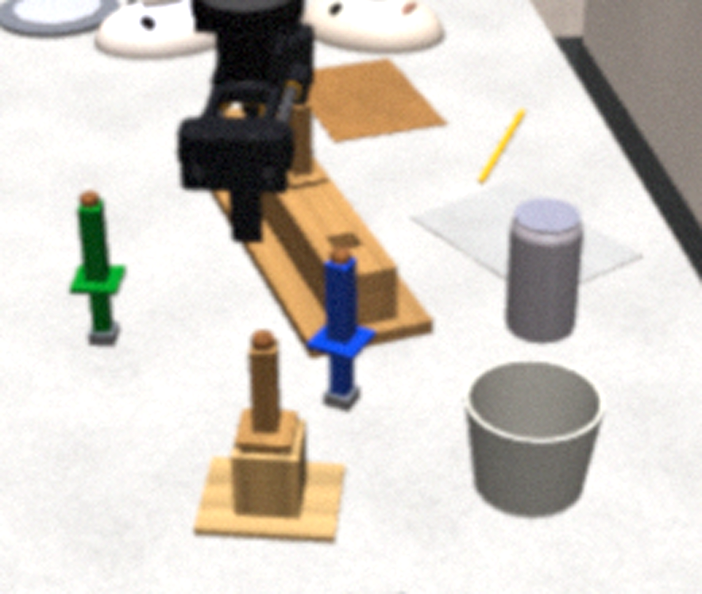

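The post stands upright in the holder at crop (265,390), with its plate on the rim. The rack, the look-alikes and the bystanders have not moved, and the gripper is clear, so I'm handing the job in.

```bash
python3 -c "
from plant import r
print(r.finish_job())"
```

```text
the job is handed in; nothing more can be done
None
```

Post 1 (the rack's −y end) was the loose one: I rocked it to its stop both ways, drew it out and stood it upright in the repair holder; the last picture shows the rack and everything else in view unmoved, and the job is handed in at about 20 s.

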